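Feed the top tile from the carton into the tile cutter

ROBOT

A 6-joint arm with a two-finger parallel gripper is mounted at the origin on a cart in front of the work surface, level with it; the furniture and walls round the work are solid. World frame = base frame: x ahead of the robot, y to its left, z up, the work surface at z = 0. Lengths are in m, angles in degrees, forces in N, time in s.
With the tool pointing down it reaches from about 0.3 to 0.775 m from the base axis. Payload 14.6 kg.
Tool frame: the origin (TCP) lies at the very end of the fingers, on their centre line; the grasp point (between the pads) lies 19 mm behind it; x points along the fingers, y is the direction in which the jaws open and shut, and the axes are right-handed (so a half turn about x gives the same grasp; the last joint's range is limited). The gripper opens to 94 mm and grips with 3 to 60 N. Pads are 16 mm wide; open, the fingers measure 119 mm over their backs; the gripper's body (75 mm by 177 mm) begins 78 mm behind the grasp point.
Start: joints at [-3.816, 17.183, 87.147, -0, 75.671, -3.816], TCP at [0.55, -0, 0.205] pointing down, gripper open.
Joint ranges: [-173.82, 173.82], [-45.26, 126.66], [13.44, 144.39], [-59.66, 239.66], [0, 175.72], [-146.38, 146.38]. Speed limits (degrees/s): [127.2, 127.2, 147.25, 180, 180, 180].

INTERFACE

Orientations are given as a 3x3 rotation matrix whose columns are the frame's x, y, z axes.
In Python, from cell import * gives the robot as it stands.
- The arm moves only by the tool step_arm, never from a script. Its argument "plan" is a list that holds one entry, the list of rows, each a list of 7 numbers: the turn, a rotation vector about the tool's x, y, z in degrees, then the shift along the tool's x, y, z in units of 30 mm (1.0 is 30 mm), then the opening in per cent of the stroke, from 0 (shut) to 100 (fully open). In form: [[[ax, ay, az, tx, ty, tz, fingers], ...]]. A call has 1 to 10 rows; each row is the pose to reach, as a shift and turn from the pose commanded when the call began, along the tool's axes at that moment; what a row does not reach only later rows make up. A row lasts 1/12 s, in which the tool goes at most 41.7 mm and 7.16 degrees, less where a joint would pass 70% of its speed; a pose out of reach is approached as far as the arm can. A call with a gripper value outside its range is refused whole. The fingers move at their own pace and stop on an object; "squeeze" is the grip in N (left out, the last holds). Time passes only in rows, so rows that repeat a pose let the fingers close. It gives the time, the measured TCP pose, the force and the opening at its end, in the units of the state.
- get_obs(): the state, without advancing time (a new reading comes with each control period).
- get_image(name): name is "scene" or "side" or "wrist"; returns the picture (384x512x3 uint8, red, green, blue); there is no depth.
- camera_params(name): a dict with "fx", "fy", "cx", "cy" (pixels), "rvec" (rotation vector, rad) and "tvec" (3), from world to camera coordinates, as OpenCV has them. Camera axes: x right, y down, z forward; pixel columns grow to the right and rows downward; lengths in m; the calibration is good to about 2 mm. The wrist camera is an equidistant fisheye: a pixel r from the principal point sees the ray r / f radians off the axis. A picture is of the moment at which its call begins: read the wrist's pose just before it. camera_params takes no time and is no camera call; for the wrist camera it gives the pose at the moment of the call.
- close_job(): hands the job in, once; it reports no verdict.
The state is a dict: "clock": time; "joint_pos": joint angles; "qd": joint speeds; "joint_efforts": joint torques, N m; "eef_pos": TCP position; "tcp_rot": TCP orientation; "force": force on the tool from outside, world axes, zero at the start; "ft_torque": the same for the moment, N m; "finger_gap": finger opening in m.
Only numpy, scipy, OpenCV 4.12 (cv2) and the standard library are available. Lean on these libraries where they do the work, as an engineer would, in place of code of your own. Each camera call takes 0.05 s, during which the arm holds its last target.

TASK

Slide the top tile sideways out of the opened carton and onto the bed of the tile cutter, under the rails, then bring it up against both the side stop and the fence at the far end so that it sits flat and square, ready for scoring. Use a light, even pressure, because the glazed tiles crack if pressed hard; do not drag the tiles below along, do not push the side stop out of its setting, and leave the other things alone.

Things in the scene. Friction and masses are not known exactly. Their poses are not given: they have to be found in the camera images.
- cutter: Hand tile cutter, fixed on the worktop. Origin on the worktop under the cutting line; x runs along its rails from the near to the far end, y to the left (to the carton), z up. Grey base: x -190 to +150, y -130 to +130 mm. Scoring carriage parked at the far end (x +77 to +123 mm, 99 mm high), its lever leaning away to x = +256 mm, 173 mm high.
- bed_middle (a point): Point on the cutting line in the surface of the cutter's flat bed (two smooth black mats), 24 mm above the worktop, 30 mm nearer than the cutter's origin; axes as the cutter's. The bed reaches 112 mm either way in x and 127 mm either way in y; nothing stands out of it.
- rails_middle (a point): Middle of the two 12 mm steel rails above the cutting line, 67 mm above the worktop, 20 mm nearer than the cutter's origin. Together they are 40 mm wide (y), undersides 61 and tops 73 mm above the worktop, 316 mm long, held by a tower at each end (52 mm wide, 80 mm high). A tile passes below them.
- fence_face (a point): Point on the near face of the aluminium fence, on the cutting line, 28 mm above the worktop, 82.5 mm beyond the cutter's origin; axes as the cutter's. The fence is a fixed bar along y, 130 mm either way, 17 mm higher than the bed. The seated tile's far edge lies on it: its centre is then 75 mm before it in x.
- stop_face (a point): Mid-point of the left face (+y, to the carton) of the adjustable side stop, 28 mm above the worktop; axes as the cutter's. It is a bar 10 mm thick, from the fence 110 mm towards the near end, 16 mm above the bed, set 30 to 60 mm right of the cutting line. Its thumbscrew (32 mm above the bed, at the fence) holds only to about 24 N. The seated tile's centre is 75 mm left of it.
- carton: Cut-down cardboard carton left of the cutter, fixed, open at the top and towards the cutter (its -y side). Origin on the worktop under the middle of the stack; axes nearly along the cutter's. Inside 158 mm wide (x); floor 3 mm; side walls 44 mm high (52 mm near the back); back wall 78 mm from the origin, 52 mm high. The open side ends 78 mm from the origin, 3 to 11 mm short of the cutter.
- top_tile_centre (a point): Centre (half-way up) of the top tile, the one to move: glazed white, 150 x 150 x 8 mm, about 0.4 kg, axes nearly as the carton's, starting 14 to 43 mm short of the fence, its top 35 mm above the worktop, its underside 3 mm above the bed; the carton walls 1 to 6 mm round it hide its edges. Friction about 0.25: fingertips pressing 10 to 18 N drag it. It cracks at 40 N; touch down at 10 mm/s.
- second_tile: The next tile down in the stack of four, same size, lying loose; origin at the centre of its underside, 19 mm above the worktop.
- third_tile: The third tile, same size, loose; origin at the centre of its underside, 11 mm above the worktop.
- bottom_tile: The lowest tile, same size, loose; origin at the centre of its underside, 3 mm above the worktop.
- pencil: Flat red carpenter's pencil lying on the worktop to the left, 169 mm long; bystander.
- level: Small orange and black spirit level lying on the worktop to the right, 230 mm long; bystander.
- pliers: Pliers with blue handles lying on the worktop to the left, 181 mm long; bystander.
- cut_strip: Strip of cut tile, 45 x 150 x 8 mm, lying on the worktop to the right; bystander.

How it is judged (in metres and radians):
On the way:
1. the top tile has left the stack and the carton and lies flat on the cutter's bed (y of top_tile_centre in the frame of carton below -0.152 m and angle between top_tile_centre's own z axis and vertical below 0.03 rad and z of top_tile_centre in the frame of cutter below 0.03 m), for 0.1 s.
At the end, for the whole second after the job is handed in: The top tile lies flat on the cutter's bed, at rest and released, its far edge within 2 mm of the fence and its side edge within 2 mm of the side stop (judged at its centre), square to within 0.02 rad; the three other tiles are within 6 mm of where they lay and the stop within 3 mm of its setting (x of top_tile_centre in the frame of fence_face between -0.0775 and -0.073 m and y of top_tile_centre in the frame of stop_face between 0.073 and 0.0775 m and z of top_tile_centre in the frame of cutter between 0.026 and 0.03 m and angle between top_tile_centre's own z axis and vertical below 0.02 rad and angle between the x axis of top_tile_centre and the x axis of cutter, either way round below 0.02 rad and linear speed of top_tile below 0.01 m/s and distance of each of second_tile, third_tile, bottom_tile from where it was at the start of the episode below 0.006 m and distance of stop_face from where it was at the start of the episode below 0.003 m); the robot touches nothing.
It fails at once if the gripper presses or pushes on the top tile with more than 40 N (contact force between the fingers and top_tile above 40 N).
It fails at once if one of the lower tiles is shifted by more than 6 mm (distance of any of second_tile, third_tile, bottom_tile from where it was at the start of the episode above 0.006 m).
It fails at once if the side stop is pushed more than 3 mm out of its setting (distance of stop_face from where it was at the start of the episode above 0.003 m).
It fails at once if the top tile is tipped by more than 0.2 rad (angle between top_tile_centre's own z axis and vertical above 0.2 rad).
It fails at once if a bystander is shifted by more than 15 mm (distance of any of pencil, level, pliers, cut_strip from where it was at the start of the episode above 0.015 m).
It also fails if it takes over 67 s, if anything falls off the work surface, if the arm or the gripper's body presses on something with over 40 N, if the wrist force passes 120 N, or if a joint passes its speed limit or range.

## Working session

There is one attempt and no reset: what is moved stays moved. The work goes in short steps, Python scripts to look and compute and a tool call to move; the robot and the scene stay as the last step left them, time stands still between calls to the robot, and variables do not carry over. Pictures are saved under pics/ and viewed, and the job is handed in when it is done.

Besides the shell and the picture viewer there is one more tool, called after "Emit:" as a command line: name --argument value ..., lists and objects as JSON in quotes. step_arm: Moves the arm, as the interface text tells. Its arguments: {"type":"object","properties":{"plan":{"type":"array","items":{"type":"array","items":{"type":"array","items":{"type":"number"}}}},"squeeze":{"type":"number"}},"required":["plan"]}

```bash
ls; mkdir -p pics
python3 - <<'E'
from cell import *
import cv2
o=get_obs(); print({k:o[k] for k in o})
for n in ["scene","side","wrist"]:
    p=camera_params(n); im=get_image(n); cv2.imwrite(f"pics/{n}0.png",cv2.cvtColor(im,cv2.COLOR_RGB2BGR)); print(n,p)
E
```

```text
pics
{'clock': 0.0, 'joint_pos': array([-3.81396477e+00,  1.72158622e+01,  8.71813703e+01, -2.80021024e-04,
        7.56724320e+01, -3.81712080e+00]), 'qd': array([-0.01569942, -0.1030548 ,  0.0689738 , -0.00475307,  0.01558499,
       -0.03278415]), 'joint_efforts': array([-1.53750298e-03, -5.31805658e+01, -3.52735734e+01,  7.07558286e-02,
        2.43994006e-02, -4.79655944e-05]), 'eef_pos': array([5.49718986e-01, 3.30823626e-05, 2.04876207e-01]), 'tcp_rot': array([[-1.21349732e-03,  9.99999262e-01,  5.62491651e-05],
       [ 7.61516906e-05,  5.63416163e-05, -9.99999996e-01],
       [-9.99999261e-01, -1.21349303e-03, -7.62200048e-05]]), 'force': array([-0.11011285, -0.24750082, -0.68407032]), 'ft_torque': array([-0.04227793,  0.01815736,  0.03594711]), 'finger_gap': 0.09421334258978156}
scene {'fx': 469.60834981566927, 'fy': 469.60834981566927, 'cx': 253.8207930827076, 'cy': 195.99631936813392, 'rvec': array([ 2.20490006, -0.5234812 ,  0.23450513]), 'tvec': array([-0.46962531,  0.20591955,  1.32245444])}
side {'fx': 416.738307018183, 'fy': 416.738307018183, 'cx': 259.9650324472345, 'cy': 190.14878413937504, 'rvec': array([ 0.72380403, -2.49632147,  1.28721663]), 'tvec': array([0.4068187 , 0.21922522, 1.13054361])}
wrist {'fx': 297.3186396354542, 'fy': 297.3186396354542, 'cx': 258.72425585417903, 'cy': 190.3801634968627, 'rvec': array([-2.91192246e+00, -1.47590891e-04,  1.90036471e-03]), 'tvec': array([-0.54935206, -0.02432655,  0.39050754])}
```

View pics/scene0.png

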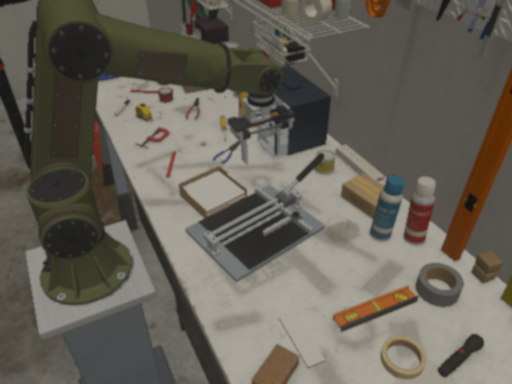

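View pics/side0.png

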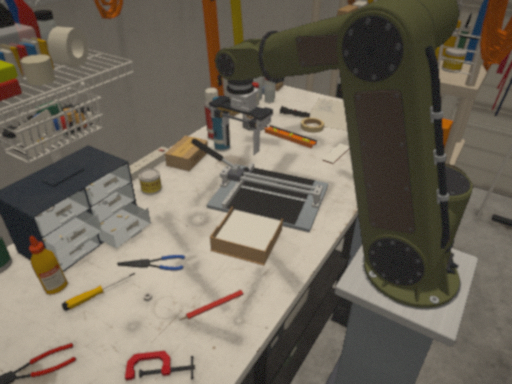

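View pics/wrist0.png

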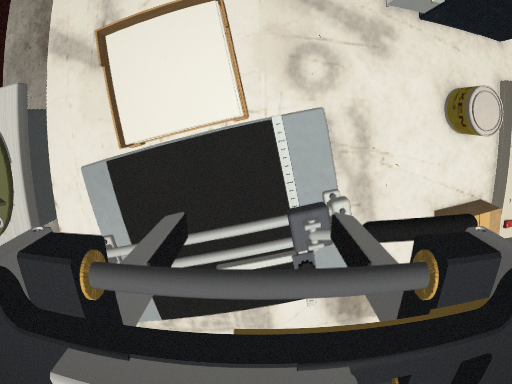

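Emit:
step_arm --plan '[[[0,0,0,-0.5,0,1.2,50],[0,0,0,-1,0,2.4,50],[0,0,0,-1.5,0,3.6,50],[0,0,0,-1.5,0,4.8,50],[0,0,0,-1.5,0,6,50],[0,0,0,-1.5,0,6,50],[0,0,0,-1.5,0,6,50]]]'

```text
clock: 0.73
eef_pos: [0.5496, -0.1814, 0.2498]
tcp_rot: [[-0.001, 1.0, -0.003], [0.0, -0.003, -1.0], [-1.0, -0.001, -0.0]]
force: [1.2, 0.0, -0.4]
finger_gap: 0.0511
```

Run:
```python
from cell import *
import cv2
p=camera_params("wrist"); im=get_image("wrist")
import pickle
o=get_obs();print(o['clock'],o['eef_pos'],o['force'],o['finger_gap'])
s=get_image("scene")
pickle.dump((p,im,s),open("w1.pkl","wb"))
cv2.imwrite("pics/w1.png",cv2.cvtColor(cv2.resize(im,(800,600),interpolation=cv2.INTER_CUBIC),cv2.COLOR_RGB2BGR))
cv2.imwrite("pics/s1.png",cv2.cvtColor(cv2.resize(s[140:300,150:350],(800,640),interpolation=cv2.INTER_CUBIC),cv2.COLOR_RGB2BGR)[:600])
print(p,cv2.Rodrigues(p['rvec'])[0].T@-p['tvec'])
```

```text
0.7833 [ 0.54980146 -0.18016743  0.25000943] [-0.71133624  0.27637051  0.06228672] 0.04813386839157354
{'fx': 297.3186396354542, 'fy': 297.3186396354542, 'cx': 258.72425585417903, 'cy': 190.3801634968627, 'rvec': array([-2.91225830e+00,  3.79077290e-03,  2.19097769e-03]), 'tvec': array([-0.54965528, -0.20970222,  0.39328399])} [ 0.5498503  -0.11631456  0.43000443]
```

View pics/w1.png

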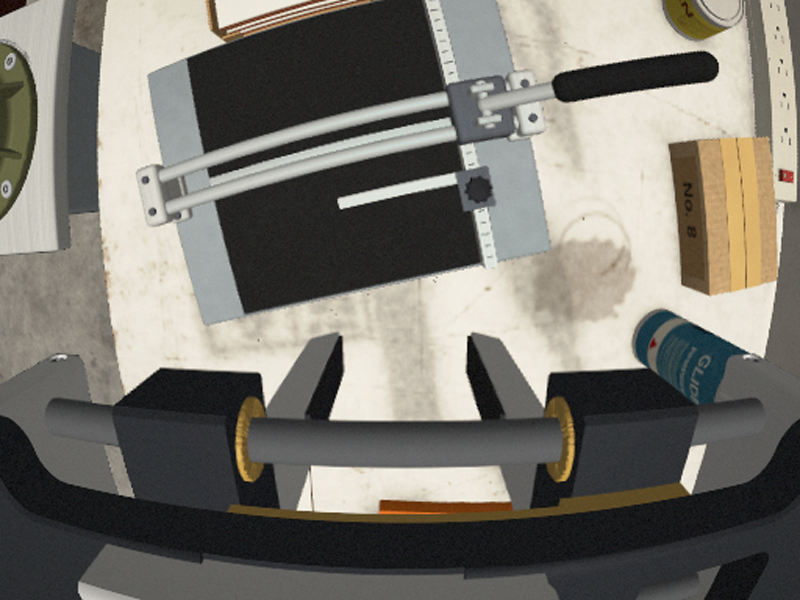

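View pics/s1.png

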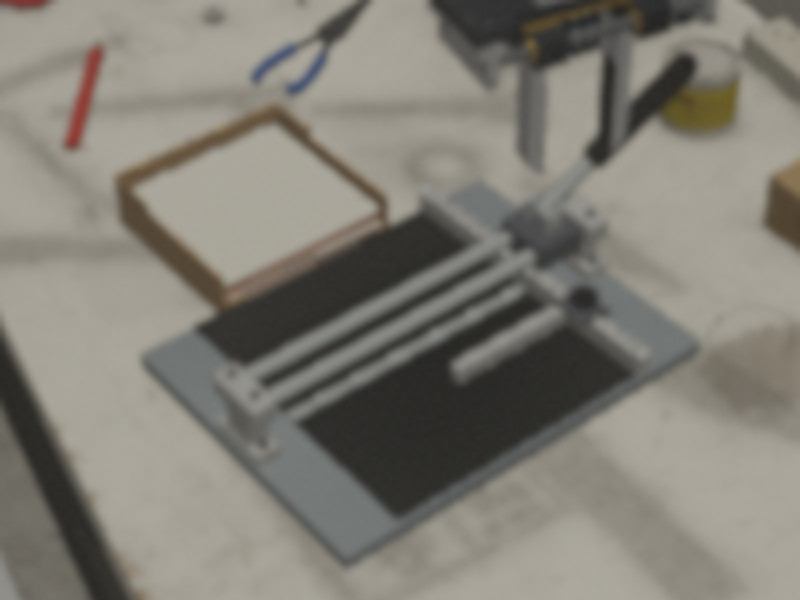

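Run:
```python
import cv2,pickle
im=cv2.cvtColor(pickle.load(open("w1.pkl","rb"))[1],cv2.COLOR_RGB2BGR)
def crop(im,x,y,w,h,s,n):
    cv2.imwrite(n,cv2.resize(im[y:y+h,x:x+w],None,fx=s,fy=s,interpolation=cv2.INTER_CUBIC))
crop(im,85,0,160,120,5,"pics/c1.png")
crop(im,85,95,160,120,5,"pics/c1b.png")
crop(im,205,70,160,120,5,"pics/c2.png")
im0=cv2.imread("pics/wrist0.png")
crop(im0,75,0,200,150,4,"pics/c3.png")
```

```text
(no output)
```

View pics/c1.png

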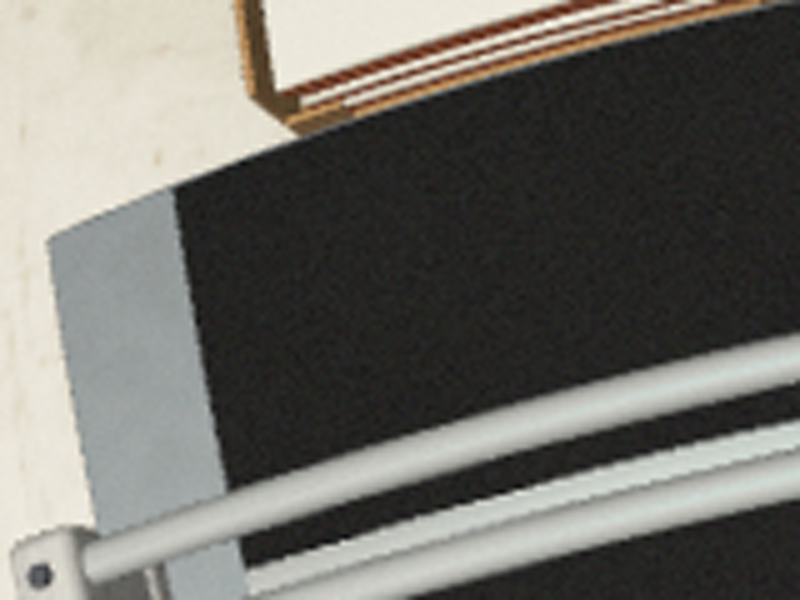

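View pics/c1b.png

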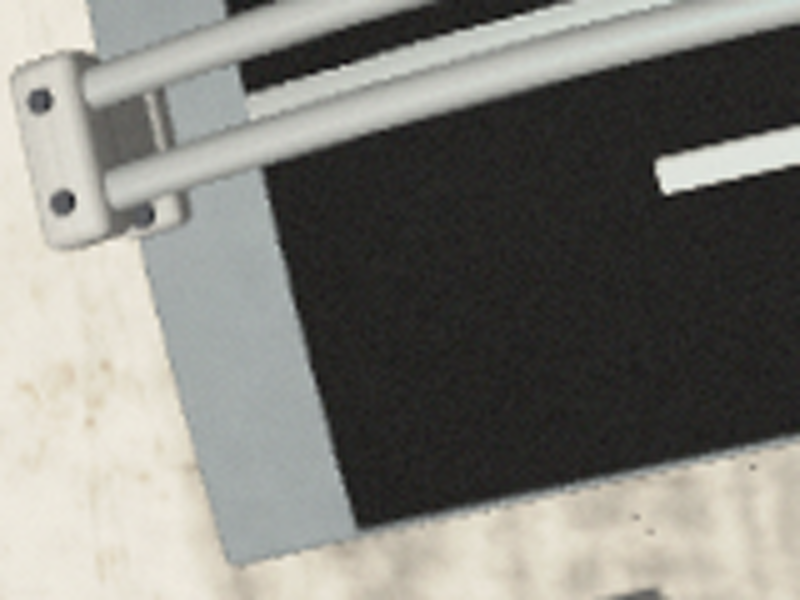

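View pics/c2.png

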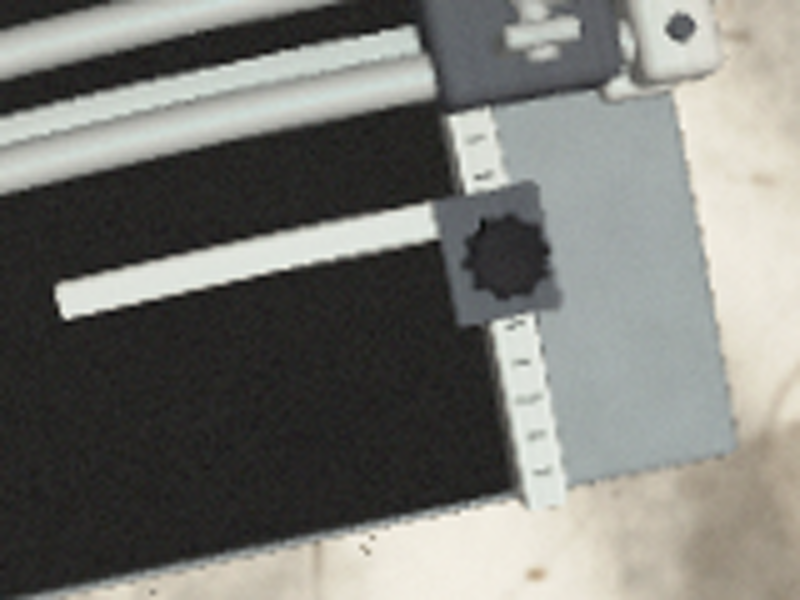

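View pics/c3.png

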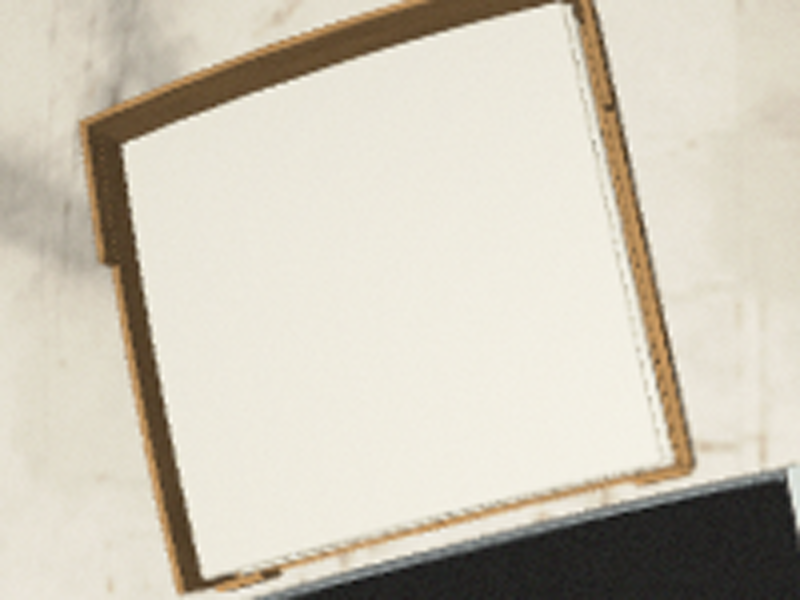

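```bash
cat > h.py <<'E'
import numpy as np,cv2,pickle
from scipy.optimize import least_squares
def proj(p,X):
    X=np.atleast_2d(np.asarray(X,float)); R=cv2.Rodrigues(p['rvec'])[0]
    K=np.array([[p['fx'],0,p['cx']],[0,p['fy'],p['cy']],[0,0,1]])
    return cv2.fisheye.projectPoints(X.reshape(-1,1,3),p['rvec'].reshape(3,1),np.asarray(p['tvec']).reshape(3,1),K,np.zeros(4))[0].reshape(-1,2)
def unproj(p,u,z):
    u=np.asarray(u,float);d=(u-[p['cx'],p['cy']])/p['fx'];r=np.hypot(*d)
    v=np.array([*(d/r*np.sin(r)),np.cos(r)]);R=cv2.Rodrigues(p['rvec'])[0]
    c=-R.T@p['tvec'];v=R.T@v;return c+v*(z-c[2])/v[2]
def cr(x0,y0,s,p): return np.array([x0,y0])+(np.array(p)+.5)/s-.5
def T(q,l):
    c,s=np.cos(q[2]),np.sin(q[2]);l=np.atleast_2d(l)
    return np.c_[q[0]+c*l[:,0]-s*l[:,1],q[1]+s*l[:,0]+c*l[:,1],l[:,2]]
def inv(q,w):
    c,s=np.cos(q[2]),np.sin(q[2]);d=np.asarray(w)[:2]-q[:2];return np.array([c*d[0]+s*d[1],-s*d[0]+c*d[1]])
p0={'fx': 297.3186396354542, 'fy': 297.3186396354542, 'cx': 258.72425585417903, 'cy': 190.3801634968627, 'rvec': np.array([-2.91192246e+00, -1.47590891e-04,  1.90036471e-03]), 'tvec': np.array([-0.54935206, -0.02432655,  0.39050754])}
E
python3 - <<'E'
from h import *
p=pickle.load(open("w1.pkl","rb"))[0]
a=lambda q:cr(85,0,5,q);b=lambda q:cr(85,95,5,q);c=lambda q:cr(205,70,5,q);d=lambda q:cr(75,0,4,q)
px=np.array([a((48,240)),b((232,567)),c((737,448)),a((174,187)),b((358,530)),c((517,492))])
def L(h): return np.array([[-.19,.13,h],[-.19,-.13,h],[.15,-.13,h],[-.142,.127,.024],[-.142,-.127,.024],[.0825,-.127,.024]])
f=lambda q:(proj(p,T(q,L(q[3])))-px).ravel()
r=least_squares(f,[.5,0,.2,.02]);print(r.x,np.degrees(r.x[2]),r.fun.round(2))
q=r.x; pickle.dump(q,open("cut.pkl","wb"))
for u in [(56,285),(435,203),(68,321),(440,238)]: print('stop',inv(q,unproj(p,c(u),.040))*1e3)
print('fence top near',inv(q,unproj(p,c((497,330)),.041))*1e3,inv(q,unproj(p,c((450,118)),.041))*1e3)
tp=[d(u) for u in [(203,577),(668,462),(122,143),(565,3)]]
W=[unproj(p0,u,.035) for u in tp]
for w in W: print(w.round(4),inv(q,w)*1e3)
# w1 view of tile front-left corner & carton
print('w1 NL',unproj(p,a((275,97)),.035))
E
```

```text
[ 0.50979733 -0.07232801  0.21498764  0.01722228] 12.317884682842857 [ 0.06 -0.25  0.18 -0.18  0.16  0.37 -0.38 -0.03  0.18  0.33 -0.23 -0.32]
stop [-26.77125974 -44.33899219]
stop [ 74.57830341 -44.87979622]
stop [-25.84760068 -54.34865559]
stop [ 73.93087497 -54.16057369]
fence top near [ 83.62292357 -80.83961121] [ 83.09039225 -23.71994714]
[0.3814 0.0435 0.035 ] [-100.76847109  140.53993384]
[0.5295 0.0735 0.035 ] [ 50.3130635  138.27112978]
[0.3507 0.1892 0.035 ] [-99.61546216 289.43664325]
[0.4977 0.2188 0.035 ] [ 50.28908352 287.03920213]
w1 NL [0.3812484 0.0409164 0.035    ]
```

Emit:
step_arm --plan '[[[-6,0,0,0,-0.4,-1.2,70],[-11.7,0,0,0,-0.8,-2.5,70],[-11.7,0,0,0,-1.2,-3.8,70],[-11.7,0,0,0,-1.7,-5.1,70],[-11.7,0,0,0,-2.1,-6.4,70],[-11.7,0,0,0,-2.6,-7.7,70],[-11.7,0,0,0.5,-3.0,-9.0,70],[-11.7,0,0,1.5,-3.5,-10.3,70],[-11.7,0,0,2.5,-3.94,-11.68,70],[-11.7,0,0,3.5,-3.94,-11.68,70]]]'

```text
clock: 1.67
eef_pos: [0.4315, 0.1725, 0.1515]
tcp_rot: [[0.005, 0.978, 0.206], [0.002, 0.206, -0.978], [-1.0, 0.005, -0.001]]
force: [1.4, 0.0, 1.0]
finger_gap: 0.0659
```

Emit:
step_arm --plan '[[[0,0,0,1,0,0,70],[0,0,0,2,0,0,70],[0,0,0,2.5,0,0,70],[0,0,0,2.5,0,0,70],[0,0,0,2.5,0,0,70]]]'

```text
clock: 2.08
eef_pos: [0.4319, 0.1691, 0.0754]
tcp_rot: [[-0.001, 0.979, 0.204], [-0.0, 0.204, -0.979], [-1.0, -0.001, 0.0]]
force: [0.5, -0.5, 0.4]
finger_gap: 0.0656
```

Run:
```python
from cell import *
import cv2,pickle
p=camera_params("wrist"); im=get_image("wrist");s=get_image("side")
o=get_obs();print(o['clock'],o['eef_pos'],o['force'],o['finger_gap'],o['tcp_rot'])
pickle.dump((p,im),open("w2.pkl","wb"))
cv2.imwrite("pics/w2.png",cv2.cvtColor(cv2.resize(im,(800,600),interpolation=cv2.INTER_CUBIC),cv2.COLOR_RGB2BGR))
```

```text
2.1833 [0.43295673 0.16904562 0.07662005] [-0.09054862 -0.33153154  0.00164126] 0.06590466281630092 [[ 1.98941166e-03  9.79078960e-01  2.03470963e-01]
 [ 6.52690449e-04  2.03470051e-01 -9.79080953e-01]
 [-9.99997808e-01  2.08059862e-03 -2.34249794e-04]]
```

View pics/w2.png

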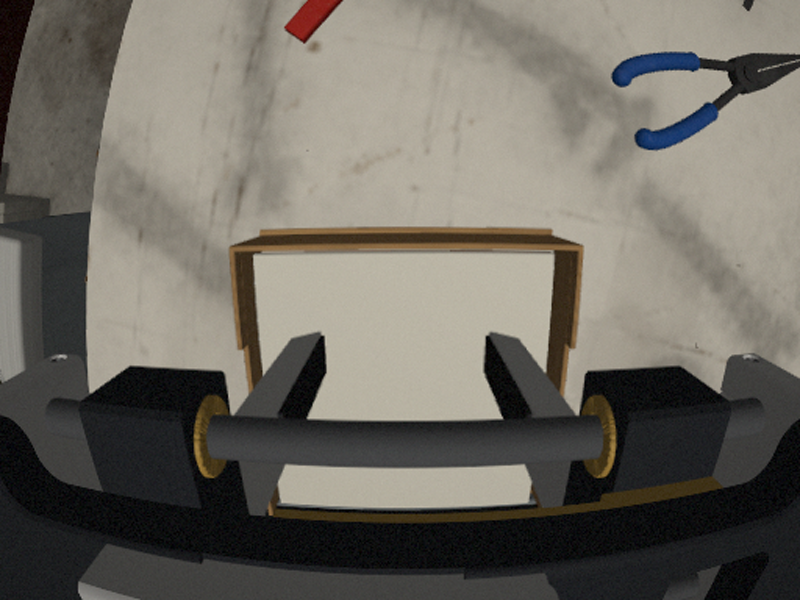

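Emit:
step_arm --plan '[[[0,0,0,0.3,0,0,70],[0,0,0,0.6,0,0,70],[0,0,0,0.7,0,0,70],[0,0,0,0.75,0,0,70],[0,0,0,0.78,0,0,70],[0,0,0,0.8,0,0,70],[0,0,0,0.8,0,0,70],[0,0,0,0.8,0,0,70]]]'

```text
clock: 2.85
eef_pos: [0.4326, 0.1684, 0.0514]
tcp_rot: [[0.0, 0.979, 0.203], [0.0, 0.203, -0.979], [-1.0, 0.0, -0.0]]
force: [-0.4, -0.6, 0.1]
finger_gap: 0.0659
```

Emit:
step_arm --plan '[[[0,0,0,0.2,0,0,70],[0,0,0,0.35,0,0,70],[0,0,0,0.4,0,0,70],[0,0,0,0.43,0,0,70],[0,0,0,0.456,0,0,70],[0,0,0,0.482,0,0,70],[0,0,0,0.508,0,0,70],[0,0,0,0.525,0,0,70],[0,0,0,0.525,0,0,70]]]'

```text
clock: 3.6
eef_pos: [0.4324, 0.1684, 0.0354]
tcp_rot: [[0.0, 0.979, 0.203], [0.0, 0.203, -0.979], [-1.0, 0.0, -0.0]]
force: [0.3, -0.3, 0.1]
finger_gap: 0.066
```

Emit:
step_arm --plan '[[[0,0,0,0.015,0,0,70],[0,0,0,0.03,0,0,70],[0,0,0,0.04,0,0,70],[0,0,0,0.04,0,0,70]]]'

```text
clock: 3.93
eef_pos: [0.4329, 0.1686, 0.0352]
tcp_rot: [[0.001, 0.979, 0.203], [0.0, 0.203, -0.979], [-1.0, 0.001, -0.0]]
force: [-4.0, -0.4, 13.1]
finger_gap: 0.066
```

Emit:
step_arm --plan '[[[0,0,0,0,0,0.05,70],[0,0,0,0,0,0.1,70],[0,0,0,0,0,0.15,70],[0,0,0,0,0,0.2,70],[0,0,0,0,0,0.25,70],[0,0,0,0,0,0.3,70]]]'

```text
clock: 4.43
eef_pos: [0.435, 0.1601, 0.0352]
tcp_rot: [[0.002, 0.979, 0.203], [0.001, 0.203, -0.979], [-1.0, 0.002, -0.001]]
force: [-1.4, 3.2, 10.5]
finger_gap: 0.0656
```

Run:
```python
from cell import *
import cv2,pickle
p=camera_params("wrist"); im=get_image("wrist")
o=get_obs();print(o['clock'],o['eef_pos'],o['force'],o['ft_torque'])
cv2.imwrite("pics/w3.png",cv2.cvtColor(cv2.resize(im,(800,600),interpolation=cv2.INTER_CUBIC),cv2.COLOR_RGB2BGR))
```

```text
4.4833 [0.43504237 0.15992939 0.03522007] [-0.5027845   1.93837179 11.02297205] [ 0.35787594  0.48026938 -0.03457789]
```

View pics/w3.png

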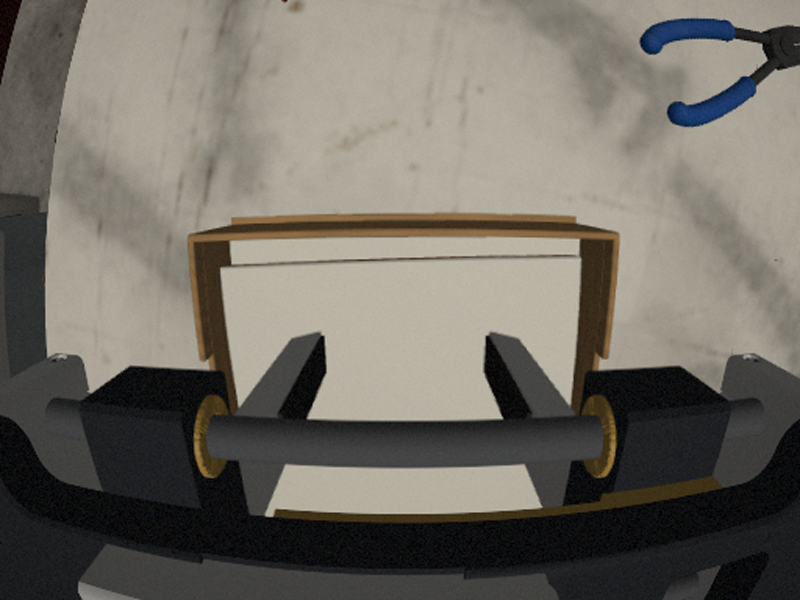

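Emit:
step_arm --plan '[[[0,0,-0.25,0.007,0,0,70],[0,0,-0.25,0.007,0,0.05,70],[0,0,-0.25,0.007,0,0.1,70],[0,0,-0.25,0.007,0,0.15,70],[0,0,-0.25,0.007,0,0.2,70]]]'

```text
clock: 4.9
eef_pos: [0.4366, 0.1543, 0.0352]
tcp_rot: [[-0.001, 0.979, 0.203], [0.001, 0.203, -0.979], [-1.0, -0.001, -0.001]]
force: [-1.3, 2.7, 10.8]
finger_gap: 0.0661
```

```bash
cat > look.py <<'E'
from cell import *
import cv2,pickle,sys
n=sys.argv[1]
o=get_obs();p=camera_params("wrist"); im=get_image("wrist")
print(o['clock'],o['eef_pos'].round(4),o['force'].round(1),o['ft_torque'].round(2)); print(o['tcp_rot'].round(4))
pickle.dump((p,im),open(n+".pkl","wb"))
cv2.imwrite(f"pics/{n}.png",cv2.cvtColor(cv2.resize(im,(800,600),interpolation=cv2.INTER_CUBIC),cv2.COLOR_RGB2BGR))
E
python3 look.py w4
```

```text
4.9 [0.4366 0.1543 0.0352] [-1.3  2.7 10.8] [ 0.75 -0.01  0.  ]
[[-1.300e-03  9.792e-01  2.028e-01]
 [ 5.000e-04  2.028e-01 -9.792e-01]
 [-1.000e+00 -1.100e-03 -8.000e-04]]
```

View pics/w4.png

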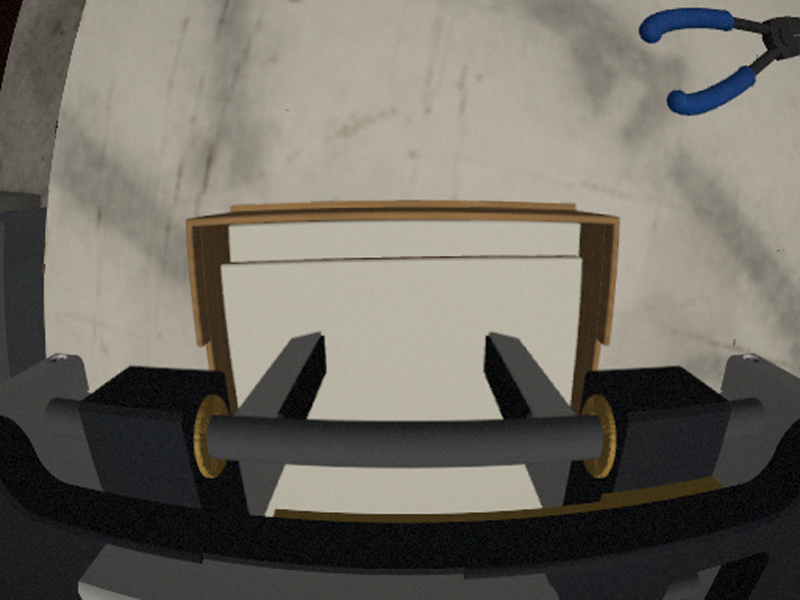

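Emit:
step_arm --plan '[[[0,0,0,0,0,0.08,70],[0,0,0,0,0,0.16,70],[0,0,0,0,0,0.24,70],[0,0,0,0,0,0.32,70],[0,0,0,0,0,0.4,70],[0,0,0,0,0,0.48,70],[0,0,0,0,0,0.56,70],[0,0,0,0,0,0.64,70]]]'

```text
clock: 5.62
eef_pos: [0.4405, 0.1354, 0.0352]
tcp_rot: [[-0.001, 0.979, 0.203], [0.0, 0.203, -0.979], [-1.0, -0.001, -0.001]]
force: [-0.3, 3.6, 10.9]
finger_gap: 0.0659
```

```bash
python3 look.py w5
```

```text
5.6167 [0.4405 0.1354 0.0352] [-0.3  3.6 10.9] [ 0.79 -0.04 -0.02]
[[-1.300e-03  9.792e-01  2.027e-01]
 [ 4.000e-04  2.027e-01 -9.792e-01]
 [-1.000e+00 -1.100e-03 -6.000e-04]]
```

View pics/w5.png

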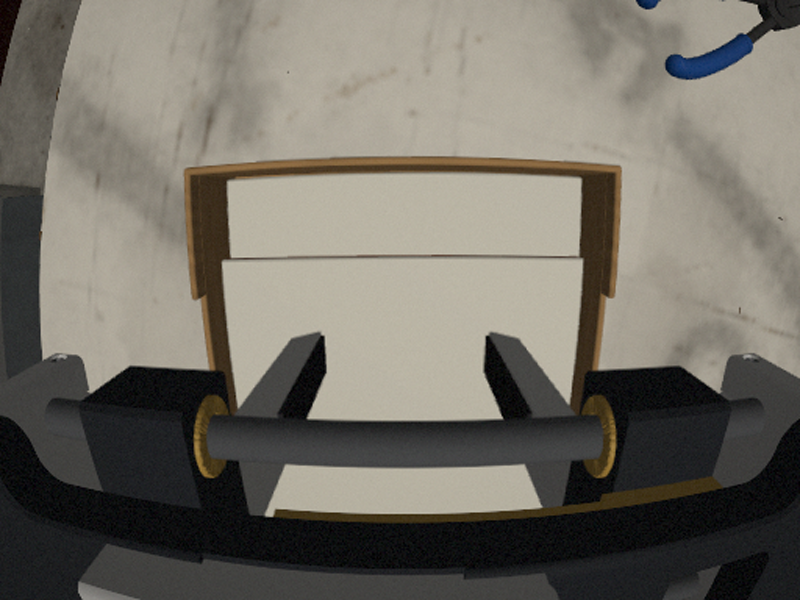

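Emit:
step_arm --plan '[[[0,0,0,0,0,0.1,70],[0,0,0,0,0,0.25,70],[0,0,0,0,0,0.4,70],[0,0,0,0,0,0.55,70],[0,0,0,0,0,0.7,70],[0,0,0,0,0,0.85,70],[0,0,0,0,0,1.0,70],[0,0,0,0,0,1.15,70],[0,0,0,0,0,1.3,70],[0,0,0,0,0,1.4,70]]]'

```text
clock: 6.5
eef_pos: [0.4491, 0.094, 0.0352]
tcp_rot: [[-0.001, 0.979, 0.203], [0.0, 0.203, -0.979], [-1.0, -0.001, -0.0]]
force: [-1.0, 3.6, 11.6]
finger_gap: 0.0661
```

Emit:
step_arm --plan '[[[0,0,0,0,0,0.08,70],[0,0,0,0,0,0.16,70],[0,0,0,0,0,0.24,70],[0,0,0,0,0,0.32,70],[0,0,0,0,0,0.4,70],[0,0,0,0,0,0.48,70]]]'

```text
clock: 7.0
eef_pos: [0.452, 0.0801, 0.0352]
tcp_rot: [[-0.001, 0.979, 0.203], [0.0, 0.203, -0.979], [-1.0, -0.001, -0.0]]
force: [-1.1, 3.5, 11.9]
finger_gap: 0.0656
```

```bash
python3 look.py w6; python3 -c "
from cell import *
from h import *
print(inv(pickle.load(open('cut.pkl','rb')),get_obs()['eef_pos']))"
```

```text
7.0 [0.452  0.0801 0.0352] [-1.1  3.5 11.9] [ 0.82  0.   -0.05]
[[-1.200e-03  9.792e-01  2.028e-01]
 [ 0.000e+00  2.028e-01 -9.792e-01]
 [-1.000e+00 -1.200e-03 -3.000e-04]]
[-0.02399296  0.16092464]
```

View pics/w6.png

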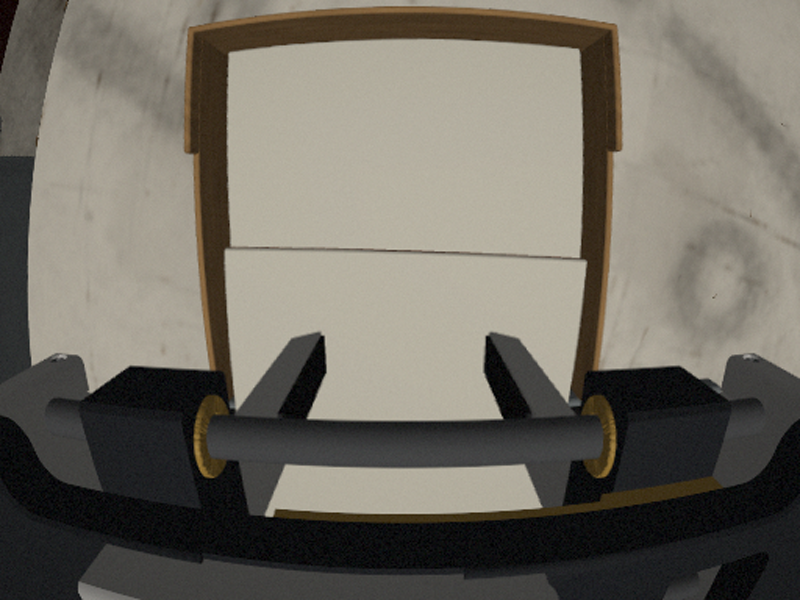

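Emit:
step_arm --plan '[[[-0.5,0,0.04,0,0,0.04,70],[-1,0,0.04,0,0,0.08,70],[-1.5,0,0.04,0,0,0.12,70],[-2,0,0.04,0,0,0.16,70],[-2.2,0,0.04,0,0,0.24,70],[-2.2,0,0.04,0,0,0.3,70]]]'

```text
clock: 7.55
eef_pos: [0.4538, 0.0713, 0.0352]
tcp_rot: [[-0.001, 0.971, 0.24], [0.0, 0.24, -0.971], [-1.0, -0.001, -0.0]]
force: [-0.5, 3.9, 12.5]
finger_gap: 0.0657
```

```bash
python3 look.py w7
```

```text
7.55 [0.4538 0.0713 0.0352] [-0.5  3.9 12.5] [ 0.82  0.01 -0.02]
[[-7.000e-04  9.707e-01  2.404e-01]
 [ 1.000e-04  2.404e-01 -9.707e-01]
 [-1.000e+00 -6.000e-04 -3.000e-04]]
```

View pics/w7.png

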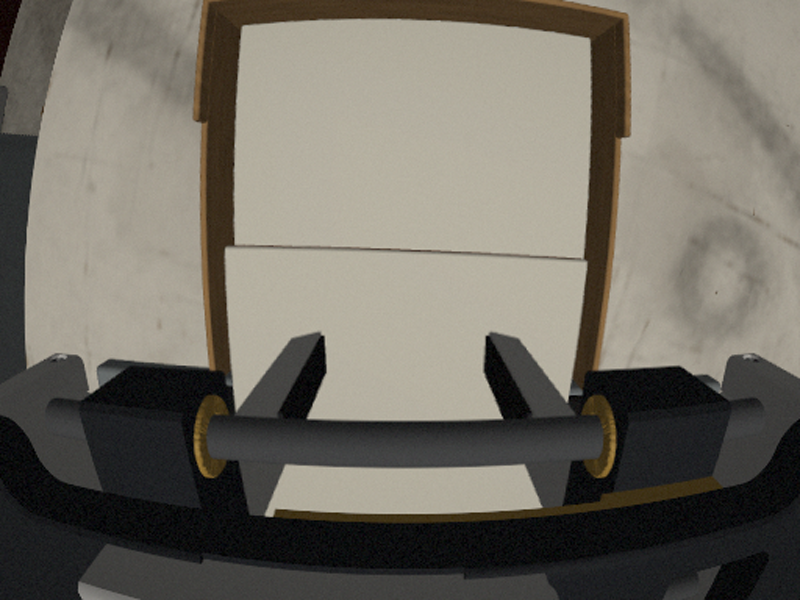

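Emit:
step_arm --plan '[[[0,0,0,0,0,0.06,70],[0,0,0,0,-0.004,0.12,70],[0,0,0,0,-0.006,0.18,70],[0,0,0,0,-0.008,0.24,70],[0,0,0,0,-0.01,0.3,70]]]'

```text
clock: 8.02
eef_pos: [0.4557, 0.0624, 0.0352]
tcp_rot: [[-0.001, 0.971, 0.24], [0.0, 0.24, -0.971], [-1.0, -0.001, -0.0]]
force: [-1.0, 3.3, 12.0]
finger_gap: 0.066
```

Emit:
step_arm --plan '[[[0,0,0,0,0,0.06,70],[0,0,0,0,-0.004,0.12,70],[0,0,0,0,-0.006,0.18,70],[0,0,0,0,-0.008,0.24,70],[0,0,0,0,-0.01,0.3,70]]]'

```text
clock: 8.43
eef_pos: [0.4574, 0.0536, 0.035]
tcp_rot: [[-0.001, 0.971, 0.24], [-0.0, 0.24, -0.971], [-1.0, -0.001, -0.0]]
force: [-0.5, 4.1, 9.9]
finger_gap: 0.0661
```

Emit:
step_arm --plan '[[[0,0,0,0.003,0,0.06,70],[0,0,0,0.006,-0.004,0.12,70],[0,0,0,0.009,-0.006,0.18,70],[0,0,0,0.011,-0.008,0.24,70],[0,0,0,0.013,-0.01,0.3,70]]]'

```text
clock: 8.85
eef_pos: [0.4594, 0.0448, 0.0348]
tcp_rot: [[-0.001, 0.971, 0.24], [-0.0, 0.24, -0.971], [-1.0, -0.001, -0.0]]
force: [-0.6, 2.8, 11.6]
finger_gap: 0.0657
```

```bash
python3 look.py w8
```

```text
8.85 [0.4594 0.0448 0.0348] [-0.6  2.8 11.6] [ 0.72 -0.04  0.01]
[[-7.000e-04  9.707e-01  2.402e-01]
 [-1.000e-04  2.402e-01 -9.707e-01]
 [-1.000e+00 -7.000e-04 -1.000e-04]]
```

View pics/w8.png

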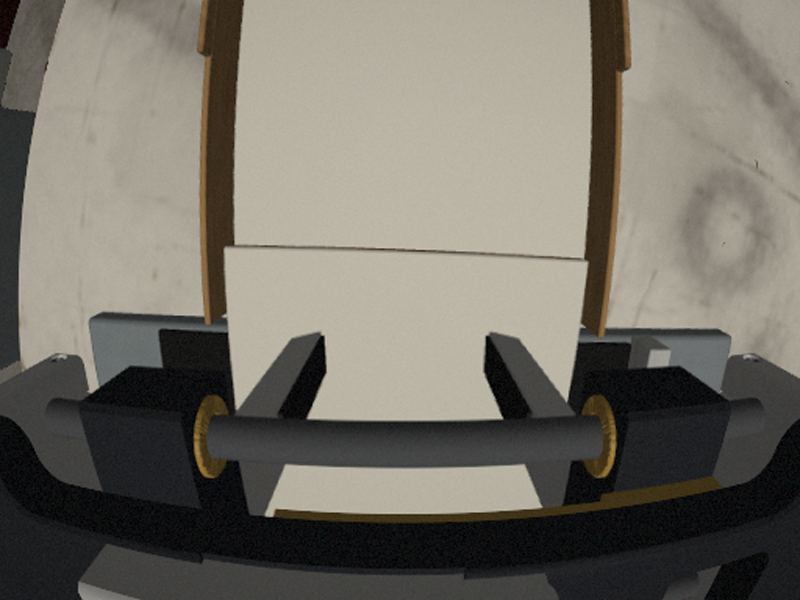

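Emit:
step_arm --plan '[[[0,0,0,0.002,-0.002,0.06,70],[0,0,0,0.004,-0.004,0.12,70],[0,0,0,0.006,-0.006,0.18,70],[0,0,0,0.008,-0.008,0.24,70],[0,0,0,0.01,-0.01,0.3,70],[0,0,0,0.012,-0.012,0.36,70]]]'

```text
clock: 9.4
eef_pos: [0.4617, 0.0342, 0.0346]
tcp_rot: [[-0.0, 0.971, 0.24], [-0.0, 0.24, -0.971], [-1.0, -0.0, -0.0]]
force: [-0.8, 3.6, 13.5]
finger_gap: 0.0657
```

Emit:
step_arm --plan '[[[0,0,0,0.003,-0.002,0.06,70],[0,0,0,0.005,-0.004,0.12,70],[0,0,0,0.007,-0.006,0.18,70],[0,0,0,0.009,-0.008,0.24,70]]]'

```text
clock: 9.73
eef_pos: [0.4633, 0.0272, 0.0344]
tcp_rot: [[-0.0, 0.971, 0.24], [-0.0, 0.24, -0.971], [-1.0, -0.0, 0.0]]
force: [-1.0, 3.8, 15.5]
finger_gap: 0.0656
```

Emit:
step_arm --plan '[[[0,0,0,-0.006,-0.002,0.05,70],[0,0,0,-0.006,-0.004,0.1,70],[0,0,0,-0.006,-0.006,0.15,70]]]'

```text
clock: 9.98
eef_pos: [0.4641, 0.0227, 0.0344]
tcp_rot: [[-0.001, 0.971, 0.24], [-0.0, 0.24, -0.971], [-1.0, -0.001, 0.0]]
force: [-0.5, 3.9, 11.7]
finger_gap: 0.0659
```

```bash
python3 look.py w9
```

```text
9.9833 [0.4641 0.0227 0.0344] [-0.5  3.9 11.7] [0.82 0.04 0.04]
[[-6.000e-04  9.707e-01  2.402e-01]
 [-2.000e-04  2.402e-01 -9.707e-01]
 [-1.000e+00 -6.000e-04  0.000e+00]]
```

View pics/w9.png

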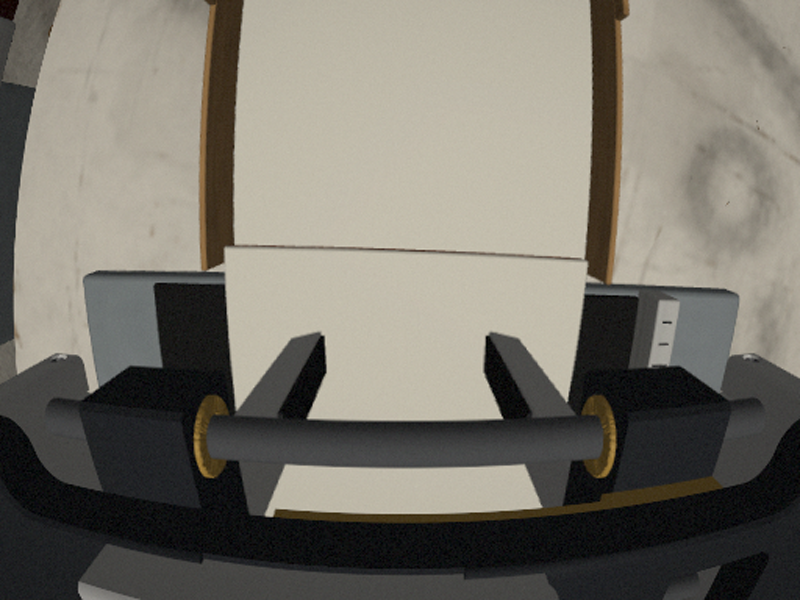

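Emit:
step_arm --plan '[[[0,0,0,0,-0.002,0.05,70],[0,0,0,0,-0.004,0.1,70],[0,0,0,0.003,-0.005,0.14,70]]]'

```text
clock: 10.28
eef_pos: [0.4648, 0.0185, 0.0341]
tcp_rot: [[-0.001, 0.971, 0.24], [-0.0, 0.24, -0.971], [-1.0, -0.001, 0.0]]
force: [-0.2, 0.3, 1.2]
finger_gap: 0.0657
```

Emit:
step_arm --plan '[[[0,0,0,0.02,0,0,70],[0,0,0,0.035,0,0,70],[0,0,0,0.045,0,0,70]]]'

```text
clock: 10.53
eef_pos: [0.464, 0.0183, 0.0322]
tcp_rot: [[-0.003, 0.971, 0.24], [-0.001, 0.24, -0.971], [-1.0, -0.003, 0.0]]
force: [-4.6, -1.7, 13.9]
finger_gap: 0.0657
```

```bash
python3 look.py w10
```

```text
10.5333 [0.464  0.0183 0.0322] [-4.6 -1.7 13.9] [-0.01  0.35 -0.01]
[[-2.900e-03  9.707e-01  2.402e-01]
 [-9.000e-04  2.402e-01 -9.707e-01]
 [-1.000e+00 -3.000e-03  1.000e-04]]
```

View pics/w10.png

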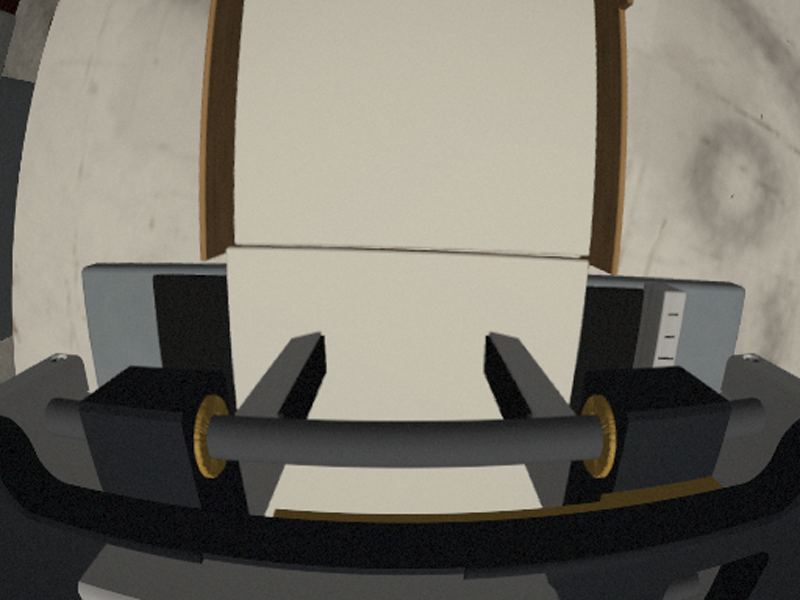

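Emit:
step_arm --plan '[[[0,0,0,0,0,0.05,70],[0,0,0,0,0,0.1,70],[0,0,0,0,0,0.15,70],[0,0,0,0,0,0.2,70],[0,0,0,0,0,0.27,70],[0,0,0,0,0,0.34,70]]]'

```text
clock: 11.08
eef_pos: [0.4668, 0.0087, 0.0323]
tcp_rot: [[-0.002, 0.971, 0.24], [-0.0, 0.24, -0.971], [-1.0, -0.002, -0.0]]
force: [-0.4, 3.0, 8.1]
finger_gap: 0.0656
```

```bash
python3 look.py w11
```

```text
11.0833 [0.4668 0.0087 0.0323] [-0.4  3.   8.1] [ 0.7  -0.22  0.07]
[[-2.000e-03  9.707e-01  2.404e-01]
 [-4.000e-04  2.404e-01 -9.707e-01]
 [-1.000e+00 -2.100e-03 -1.000e-04]]
```

View pics/w11.png

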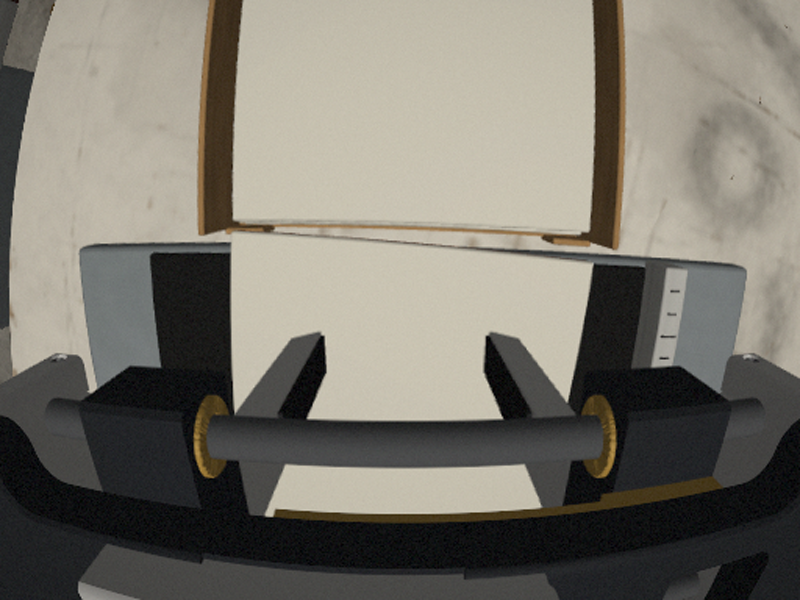

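Emit:
step_arm --plan '[[[0,0,0.1,0.006,0,0,70],[-0.6,0,0.12,0.006,0,0.03,70],[-1.2,0,0.12,0.006,0,0.06,70],[-1.8,0,0.12,0.006,0,0.09,70],[-2.4,0,0.12,0.006,0,0.12,70],[-3,0,0.12,0.006,0,0.15,70],[-3.2,0,0.12,0.006,0,0.16,70]]]'

```text
clock: 11.72
eef_pos: [0.4679, 0.004, 0.0322]
tcp_rot: [[-0.0, 0.956, 0.294], [0.0, 0.294, -0.956], [-1.0, -0.0, -0.0]]
force: [-0.9, 2.9, 10.3]
finger_gap: 0.0656
```

```bash
python3 look.py w12
```

```text
11.7167 [0.4679 0.004  0.0322] [-0.9  2.9 10.3] [ 0.6   0.14 -0.08]
[[-2.000e-04  9.557e-01  2.945e-01]
 [ 2.000e-04  2.945e-01 -9.557e-01]
 [-1.000e+00 -1.000e-04 -3.000e-04]]
```

View pics/w12.png

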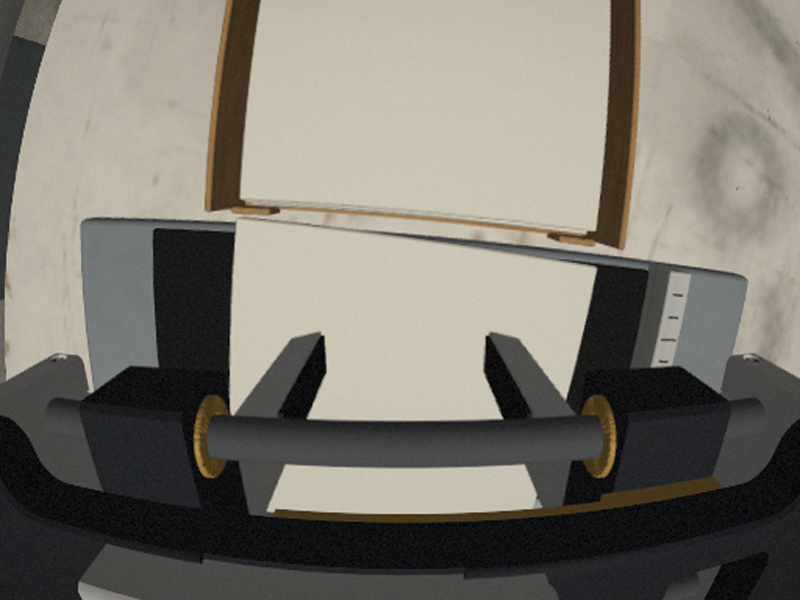

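```bash
cat > meas.py <<'E'
from h import *
import sys
n=sys.argv[1]; P=[float(v)/1.5625 for v in sys.argv[2:6]]
p,im=pickle.load(open(n+".pkl","rb"));q=pickle.load(open("cut.pkl","rb"))
a,b=[inv(q,unproj(p,u,.032))*1e3 for u in (P[:2],P[2:])]
d=b-a;th=np.arctan2(d[1],d[0]);m=(a+b)/2
c=m+75*np.array([np.sin(th),-np.cos(th)])
print('corners',a,b,'len',np.hypot(*d),'yaw rel',np.degrees(th),'centre',c,'to go',np.array([7.5,30.4])-c)
E
python3 meas.py w12 236 219 597 267
```

```text
corners [-97.35953387 133.2495427 ] [ 52.20585217 126.21874809] len 149.7305472288997 yaw rel -2.691388279278873 centre [-26.09856441  54.8168746 ] to go [ 33.59856441 -24.4168746 ]
```

Emit:
step_arm --plan '[[[0,0,0,0,-0.005,0.06,70],[0,0,0,0,-0.01,0.12,70],[0,0,0,0,-0.015,0.18,70],[0,0,0,0,-0.02,0.24,70],[0,0,0,0,-0.027,0.32,70],[0,0,0,0,-0.033,0.4,70]]]'

```text
clock: 12.27
eef_pos: [0.4705, -0.0077, 0.0322]
tcp_rot: [[-0.0, 0.956, 0.294], [0.0, 0.294, -0.956], [-1.0, 0.0, -0.0]]
force: [-0.9, 4.1, 9.8]
finger_gap: 0.0659
```

```bash
python3 look.py w13
```

```text
12.2667 [ 0.4705 -0.0077  0.0322] [-0.9  4.1  9.8] [0.73 0.12 0.03]
[[-1.000e-04  9.558e-01  2.941e-01]
 [ 2.000e-04  2.941e-01 -9.558e-01]
 [-1.000e+00  0.000e+00 -2.000e-04]]
```

View pics/w13.png

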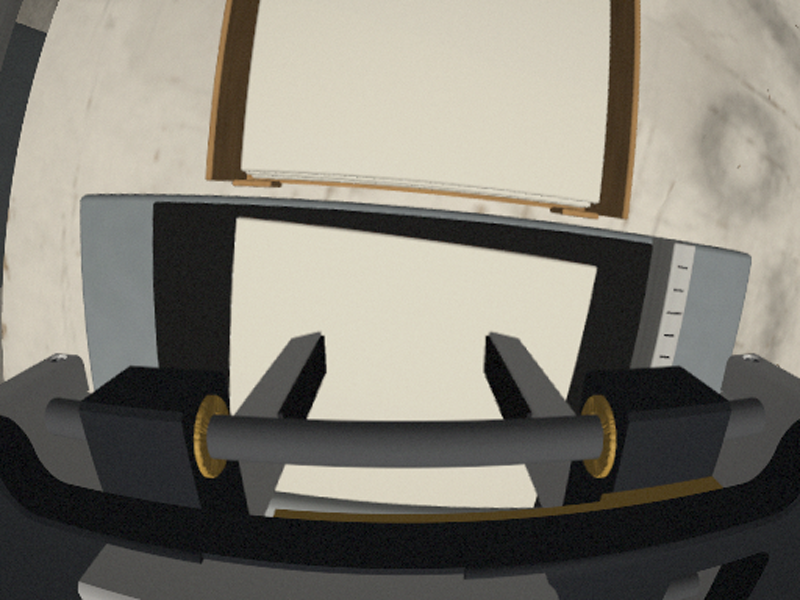

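Emit:
step_arm --plan '[[[-0.4,0,0,0,0.06,0.005,70],[-0.8,0,0,0,0.14,0.01,70],[-1.2,0,0,0,0.24,0.02,70],[-1.6,0,0,0,0.34,0.03,70],[-2,0,0,0,0.44,0.037,70],[-2.4,0,0,0,0.54,0.045,70],[-2.7,0,0,0,0.64,0.053,70],[-2.7,0,0,0,0.74,0.062,70],[-2.7,0,0,0,0.84,0.07,70]]]'

```text
clock: 13.07
eef_pos: [0.4951, -0.0026, 0.0322]
tcp_rot: [[-0.001, 0.941, 0.339], [-0.0, 0.339, -0.941], [-1.0, -0.001, 0.0]]
force: [-3.6, -0.0, 12.4]
finger_gap: 0.0653
```

```bash
python3 look.py w14
```

```text
13.0667 [ 0.4951 -0.0026  0.0322] [-3.6 -0.  12.4] [-0.11  0.59 -0.09]
[[-8.000e-04  9.409e-01  3.386e-01]
 [-4.000e-04  3.386e-01 -9.409e-01]
 [-1.000e+00 -9.000e-04  1.000e-04]]
```

View pics/w14.png

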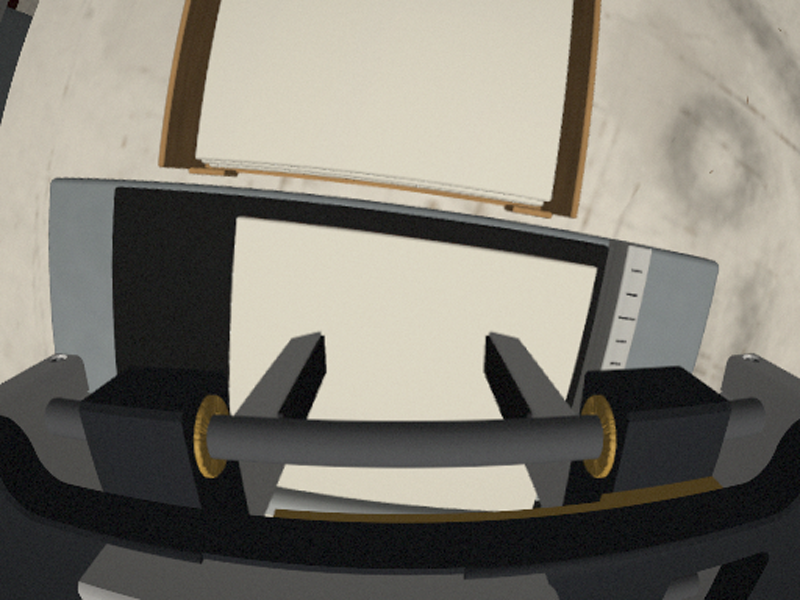

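```bash
python3 meas.py w14 237 217 598 267
```

```text
corners [-74.14715933 118.39307059] [ 75.64973369 117.56523724] len 149.7991804600383 yaw rel -0.3166345648128647 centre [ 0.33681561 42.98029917] to go [  7.16318439 -12.58029917]
```

Emit:
step_arm --plan '[[[0,0,0,0,0.06,0.008,70],[0,0,0,0,0.12,0.016,70],[0,0,0,0,0.18,0.023,70],[0,0,0,0,0.24,0.031,70],[0,0,0,0,0.29,0.038,70],[0,0,0,0,0.33,0.043,70]]]'

```text
clock: 13.62
eef_pos: [0.5044, -0.0005, 0.0322]
tcp_rot: [[-0.002, 0.941, 0.339], [-0.0, 0.339, -0.941], [-1.0, -0.002, -0.0]]
force: [-7.7, -1.5, 15.7]
finger_gap: 0.0658
```

```bash
python3 look.py w15
```

```text
13.6167 [ 5.044e-01 -5.000e-04  3.220e-02] [-7.7 -1.5 15.7] [-0.16  1.17  0.1 ]
[[-1.800e-03  9.409e-01  3.388e-01]
 [-4.000e-04  3.388e-01 -9.409e-01]
 [-1.000e+00 -1.800e-03 -2.000e-04]]
```

View pics/w15.png

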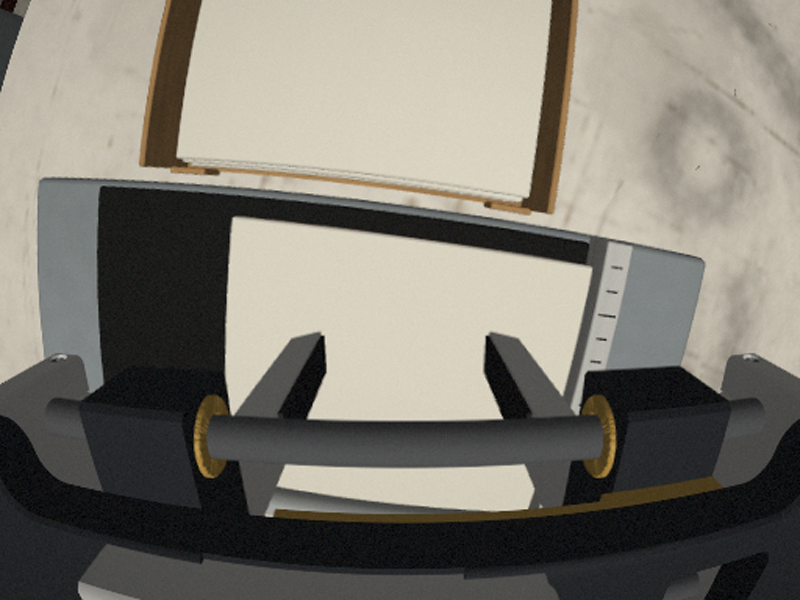

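Emit:
step_arm --plan '[[[0,0,0,0,-0.008,0.06,70],[0,0,0,0,-0.016,0.12,70],[0,0,0,0,-0.024,0.18,70],[0,0,0,0,-0.032,0.24,70],[0,0,0,0,-0.04,0.3,70],[0,0,0,0,-0.046,0.35,70],[0,0,0,0,-0.052,0.4,70],[0,0,0,0,-0.058,0.44,70],[0,0,0,0,-0.063,0.48,70]]]'

```text
clock: 14.42
eef_pos: [0.5079, -0.0142, 0.0322]
tcp_rot: [[-0.0, 0.941, 0.339], [0.001, 0.339, -0.941], [-1.0, -0.0, -0.001]]
force: [-1.0, 5.0, 11.4]
finger_gap: 0.0658
```

```bash
python3 look.py w16
```

```text
14.4167 [ 0.5079 -0.0142  0.0322] [-1.   5.  11.4] [1.06 0.28 0.04]
[[-4.000e-04  9.409e-01  3.387e-01]
 [ 5.000e-04  3.387e-01 -9.409e-01]
 [-1.000e+00 -2.000e-04 -7.000e-04]]
```

View pics/w16.png

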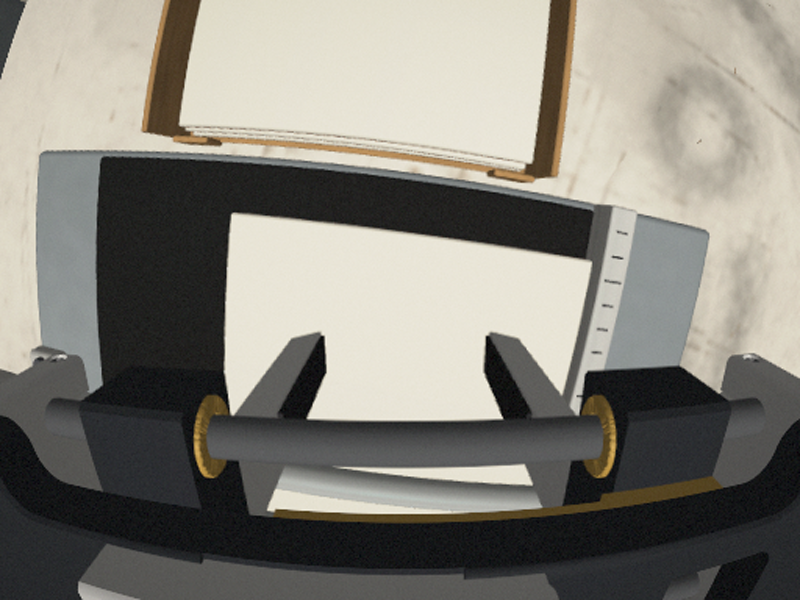

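```bash
python3 meas.py w15 232 217 592 267;python3 meas.py w16 231 213 592 262
```

```text
corners [-66.81472015 118.23930254] [ 82.40682525 117.23662517] len 149.22491405119766 yaw rel -0.3849867440837104 centre [ 7.29210988 42.73965693] to go [  0.20789012 -12.33965693]
corners [-66.82849967 105.7667116 ] [ 82.60435999 105.20541996] len 149.43391380534732 yaw rel -0.21521030178680778 centre [ 7.60622119 30.48659485] to go [-0.10622119 -0.08659485]
```

Emit:
step_arm --plan '[[[0,0,0,0,0,0.04,70],[0,0,0,0,0,0.08,70],[0,0,0,0,0.02,0.1,70],[0,0,0,0,0.06,0.1,70],[0,0,0,0,0.09,0.1,70],[0,0,0,0,0.09,0.13,70]]]'

```text
clock: 14.97
eef_pos: [0.5115, -0.017, 0.0322]
tcp_rot: [[-0.001, 0.941, 0.339], [0.0, 0.339, -0.941], [-1.0, -0.001, -0.001]]
force: [-4.0, 4.9, 12.7]
finger_gap: 0.0657
```

```bash
python3 look.py w17
```

```text
14.9667 [ 0.5115 -0.017   0.0322] [-4.   4.9 12.7] [1.03 0.62 0.06]
[[-1.300e-03  9.408e-01  3.389e-01]
 [ 2.000e-04  3.389e-01 -9.408e-01]
 [-1.000e+00 -1.200e-03 -6.000e-04]]
```

View pics/w17.png

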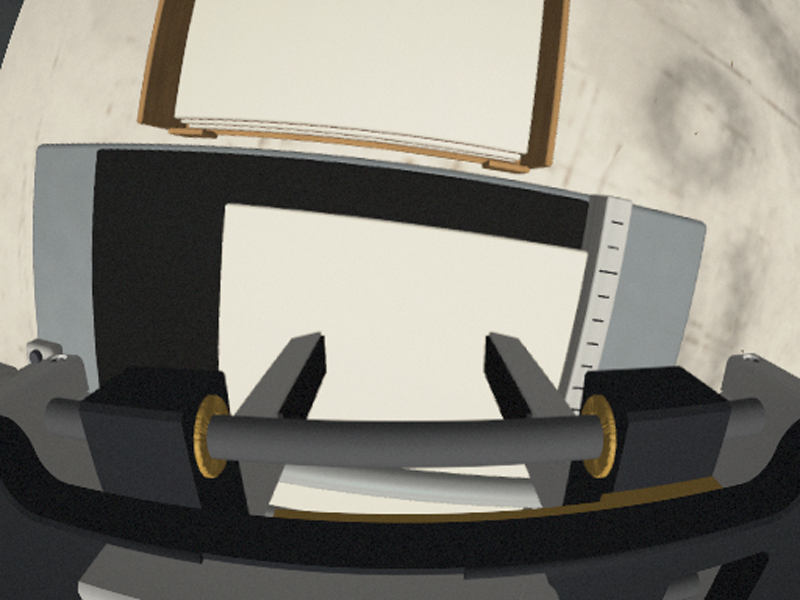

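Emit:
step_arm --plan '[[[0,0,0,-0.02,0,0,70],[0,0,0,-0.04,0,0,70],[0,0,0,-0.1,0,0,70],[0,0,0,-0.5,0,0,70],[0,0,0,-1.5,0,0,70],[0,0,0,-2.8,0,0,70],[0,0,0,-4,0,0,70],[0,0,0,-5.3,0,0,70],[0,0,0,-6.5,0,0,70],[0,0,0,-7.2,0,0,70]]]'

```text
clock: 15.85
eef_pos: [0.5121, -0.0174, 0.2516]
tcp_rot: [[0.002, 0.941, 0.339], [-0.001, 0.339, -0.941], [-1.0, 0.002, 0.001]]
force: [-0.1, -0.4, 0.4]
finger_gap: 0.0654
```

Emit:
step_arm --plan '[[[0,0,0,0,0.3,1.2,70],[3,0,0,0,0.6,2.4,70],[7,0,0,0,0.9,3.6,70],[7,0,0,0,1.2,4.5,70],[7,0,0,0,1.2,5.2,70],[7,0,0,0,1.2,5.2,70],[7,0,0,0,1.2,5.2,70],[7,0,0,0,1.2,5.2,70]]]'

```text
clock: 16.52
eef_pos: [0.5981, -0.1514, 0.2472]
tcp_rot: [[-0.002, 0.975, 0.222], [0.0, 0.222, -0.975], [-1.0, -0.002, -0.001]]
force: [0.1, 0.3, -0.6]
finger_gap: 0.0658
```

```bash
python3 look.py v1
python3 - <<'E'
import cv2,pickle
im=cv2.cvtColor(pickle.load(open("v1.pkl","rb"))[1],cv2.COLOR_RGB2BGR)
cv2.imwrite("pics/v1c.png",cv2.resize(im[0:150,130:330],None,fx=4,fy=4,interpolation=cv2.INTER_CUBIC))
E
```

```text
16.5167 [ 0.5981 -0.1514  0.2472] [ 0.1  0.3 -0.6] [-0.01 -0.04  0.06]
[[-2.100e-03  9.751e-01  2.217e-01]
 [ 1.000e-04  2.217e-01 -9.751e-01]
 [-1.000e+00 -2.100e-03 -6.000e-04]]
```

View pics/v1.png

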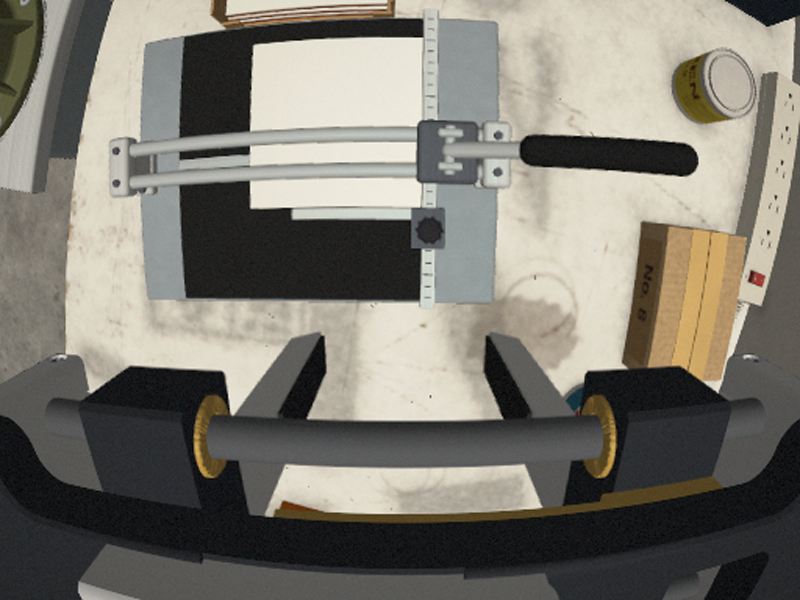

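View pics/v1c.png

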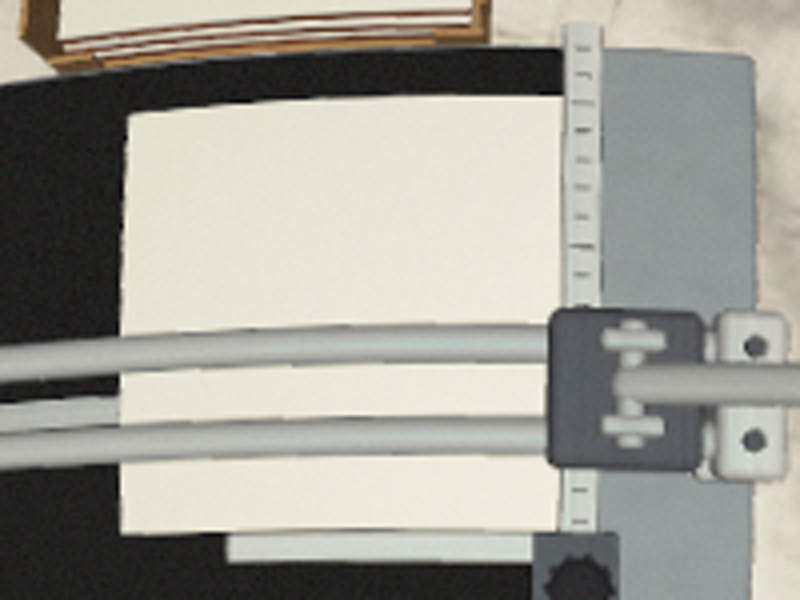

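Run:
```python
from h import *
p,im=pickle.load(open("v1.pkl","rb"));q=pickle.load(open("cut.pkl","rb"))
g=lambda u,z:inv(q,unproj(p,cr(130,0,4,u),z))*1e3
for n,u in dict(NL=(128,114),NR=(121,534),FL=(562,96),FRedge=(530,531)).items(): print(n,g(u,.032))
print('stop R edge',g((230,563),.040),g((530,559),.040),'w1 -54.3')
print('stop L edge',g((228,536),.040),g((530,533),.040))
print('stack top-front corners',unproj(p,cr(130,0,4,(62,42)),.027),unproj(p,cr(130,0,4,(472,12)),.027))
```

```text
NL [-67.25101252 105.90207904]
NR [-67.49991166 -43.66923129]
FL [ 82.18562958 105.45079668]
FRedge [ 72.7405615  -44.38084776]
stop R edge [-26.52156899 -54.12974322] [ 72.75557031 -53.24858764] w1 -54.3
stop L edge [-27.04677107 -45.12369553] [ 72.67312874 -44.76177341]
stack top-front corners [0.38573377 0.04379565 0.027     ] [0.53034276 0.07487867 0.027     ]
```

```bash
python3 -c "
from cell import *
print(close_job()); o=get_obs(); print(o['clock'],o['force'])"
```

```text
the job is handed in; nothing more can be done
None
the job is handed in; nothing more can be done
```

The top tile is on the cutter bed, seated against both the fence and the side stop, and the job was handed in at about 16.5 s. I got no verdict back.

**What I did:** I pressed on the tile with two open fingertips at about 8–16 N in the force readings and dragged it out of the carton. I corrected its turn as it went, let it drop onto the bed, and moved it up to the fence and then the stop. The fingertips slipped at the end, so the tile was not forced, and I lifted off.

**Last checks, from the wrist camera:**
- **Position:** the near edge is at x ≈ −67.4 mm, so the far edge is at about 82.6 mm against the fence at 82.5 mm.
- **Side edge:** it is at about −44 mm, against the stop face at about −44.5 mm.
- **Squareness:** the tile is within about 0.3° of the cutter axes; the limit is about 1.1°.
- **Stop:** it reads within about 1 mm of its first position.
- **Robot:** it is clear of everything, with no force on the tool.

**Less certain:**
- The lower tiles looked unmoved in the pictures, but I did not measure each one.
- I did not measure the bystanders at the end; I only kept the arm clear of them.
- The tile turned about 3° to one side just after it dropped onto the bed. I corrected that before seating it.

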